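# Sweep the worn cutting-stick pieces into the scrap pan

### The arm

A 7-joint arm with a two-finger parallel gripper is mounted at the origin on the work surface. World frame = base frame: x ahead of the robot, y to its left, z up, the work surface at z = 0. Lengths are in m, angles in rad, forces in N, time in s.
With the tool pointing down it reaches from about 0.4 to 0.9 m from the base axis. Payload 5.6 kg.
Tool frame: the origin (TCP) lies on the centre line of the jaws, within the pads' length; the fingertips stand manip.tip_extent ahead of it and the grasp point (between the pads) lies 11 mm behind it (manip.tip_extent is the distance from the TCP to the fingertips, in m); y points along the fingers, x is the direction in which the jaws open and shut, and the axes are right-handed (so a half turn about y gives the same grasp; the last joint's range is limited). The gripper opens to 92 mm and grips with 3 to 60 N. Pads are 20 mm wide; open, the fingers measure 128 mm over their backs; the gripper's body (75 mm by 189 mm) begins 69 mm behind the grasp point.
Start: joints at [-0.043, 0.468, -0.012, 1.603, 0.006, 1.071, -0.056], TCP at [0.65, -0, 0.223] pointing down, gripper open.
Joint ranges: [-2.53, 2.53], [-0.31, 2.02], [-1.57, 1.55], [0.28, 2.44], [-1.29, 4.43], [0.15, 1.84], [-2.92, 2.92]. Speed limits (rad/s): [2.57, 2.57, 3.14, 3.14, 3.14, 3.14, 3.14].

### API

Orientations are given as a unit quaternion [w, x, y, z].
In Python, from plant import status, viewer, job, manip gives the robot as it stands.
- The arm moves only by the shell command python3 -m pendant 'ROWS' [OPENING] [FORCE]. ROWS is JSON, a list that holds one entry, the list of rows, each a list of 6 numbers: the shift along the tool's x, y, z in mm, then the turn, a rotation vector about the tool's x, y, z in rad. In form: [[[x, y, z, wx, wy, wz], ...]]. A call has 1 to 12 rows; each row is the pose to reach, as a shift and turn from the pose commanded when the call began, along the tool's axes at that moment; what a row does not reach only later rows make up. A row lasts 1/8 s, in which the tool goes at most 62.5 mm and 10.7 degrees, less where a joint would pass 70% of its speed; a pose out of reach is approached as far as the arm can. A call with a gripper value outside its range is refused whole. OPENING is the finger opening in mm, from 0 to 91.9, set as the call begins (- or left out, the last holds). The fingers move at their own pace and stop on an object; FORCE is the grip in N (left out, the last holds). Time passes only in rows, so rows that repeat a pose let the fingers close. It gives the time, the measured TCP pose, the force and the opening at its end, in the units of the state.
- status.state(): the state, without advancing time (a new reading comes with each control period).
- viewer.read_camera(name): name is "scene" or "side" or "wrist"; returns a dict with "img" (384x512x3 uint8, red, green, blue), "fx", "fy", "cx", "cy" (pixels), "rvec" (rotation vector, rad) and "tvec" (3), from world to camera coordinates, as OpenCV has them. Camera axes: x right, y down, z forward; pixel columns grow to the right and rows downward; lengths in m; the calibration is good to about 2 mm. A picture is of the moment at which its call begins. There is no depth.
- job.sign_off(): hands the job in, once; it reports no verdict.
The state is a dict: "clock": time; "joint_pos": joint angles; "joint_velocities": joint speeds; "joint_efforts": joint torques, N m; "ee_pos": TCP position; "tcp_rot": TCP orientation; "contact_force": force on the tool from outside, world axes, zero at the start; "ft_torque": the same for the moment, N m; "opening": finger opening in m.
Only numpy, scipy, OpenCV 4.12 (cv2) and the standard library are available. Lean on these libraries where they do the work, as an engineer would, in place of code of your own. Each camera call takes 0.05 s, during which the arm holds its last target.

### The job

Sweep the three worn red pieces of cutting stick along the table with your fingertips, through the open front of the green scrap pan, until each lies a good 2 cm inside its front edge. Only push them, do not pick any up, and leave the new blue piece and everything else on the table where it is. Finish with the hand clear.

Things in the scene. Friction and masses are not known exactly. Their poses are not given: they have to be found in the camera images.
- pan: green three-sided scrap pan fixed to the table; walls 30 mm high, 8 mm thick, round a grey floor level with the table (no step), 200 mm wide (x), 140 mm deep (y). Origin: centre of that floor. The open front faces its own -y: front edge at y = -70 mm, back wall inside at y = +70, side walls inside at x = -100 and +100. Yaw up to 0.3 rad either way; at yaw 0 the front faces world -y
- red1: worn red plastic piece of cutting stick to be swept into the pan, about 40 x 16 x 16 mm and 16 g, lying flat on the table. Origin at its centre, 8 mm above the table; x along its 40 mm length, at any yaw. It slides freely when pushed
- red2: worn red plastic piece of cutting stick to be swept into the pan, about 40 x 16 x 16 mm and 16 g, lying flat on the table. Origin at its centre, 8 mm above the table; x along its 40 mm length, at any yaw. It slides freely when pushed
- red3: worn red plastic piece of cutting stick to be swept into the pan, about 40 x 16 x 16 mm and 16 g, lying flat on the table. Origin at its centre, 8 mm above the table; x along its 40 mm length, at any yaw. It slides freely when pushed
- blue: new blue plastic piece of cutting stick, which stays where it is, about 40 x 16 x 16 mm and 16 g, lying flat on the table. Origin at its centre, 8 mm above the table; x along its 40 mm length, at any yaw
- block: banded block of white paper, 90 x 150 x 45 mm high, loose, near the robot. Origin under its centre
- tape: yellow roll of tape lying flat, 70 mm across, 45 mm high, loose, to the right of the pieces. Origin under its centre
- weight: small brass paperweight with a knob, 38 mm across, 45 mm high, loose, beyond the pieces. Origin under its centre
- jar: low jar with a white cap, 60 mm across, 50 mm high, loose, to the robot's right of the pieces. Origin under its centre
- stamp: wooden hand stamp standing upright, 36 mm across, 52 mm high, loose, on the far side. Origin under its centre
- tub: clear open tub of clips, 130 x 100 x 50 mm high, loose, behind the pan. Origin under its centre

How it is judged:
At the end, for the whole second after the job is handed in: All three red pieces lie at rest on the floor of the pan, between its walls, each one's centre at least 20 mm inside the front edge; the blue piece is within 15 mm, and every other loose thing within 20 mm, of where it started (y of red1 in the frame of pan between -0.05 and 0.07 m and x of red1 in the frame of pan between -0.1 and 0.1 m and height (world z) of each of red1, red2, red3 below 0.025 m and linear speed of each of red1, red2, red3 below 0.01 m/s and y of red2 in the frame of pan between -0.05 and 0.07 m and x of red2 in the frame of pan between -0.1 and 0.1 m and y of red3 in the frame of pan between -0.05 and 0.07 m and x of red3 in the frame of pan between -0.1 and 0.1 m and distance of blue from where it was at the start of the episode below 0.015 m and distance of each of block, tape, weight, jar, stamp, tub from where it was at the start of the episode below 0.02 m); the robot touches nothing.
It fails at once if a red piece is lifted or thrown off the table (its centre rises above 30 mm) (height (world z) of any of red1, red2, red3 above 0.03 m).
It fails at once if the blue piece is moved by more than 15 mm (distance of blue from where it was at the start of the episode above 0.015 m).
It fails at once if another loose thing on the table is moved by more than 20 mm (distance of any of block, tape, weight, jar, stamp, tub from where it was at the start of the episode above 0.02 m).
It also fails if it takes over 72 s, if anything falls off the work surface, if the arm or the gripper's body presses on something with over 40 N, if the wrist force passes 120 N, or if a joint passes its speed limit or range.

## Working session

There is one attempt and no reset: what is moved stays moved. The work goes in short steps, Python scripts to look and compute and a shell command to move; the robot and the scene stay as the last step left them, time stands still between calls to the robot, and variables do not carry over. Pictures are saved under pics/ and viewed, and the job is handed in when it is done.

```bash
mkdir -p pics; ls
python3 - <<'E'
from plant import status, viewer, job, manip
import cv2
s=status.state()
print(s['clock'],s['ee_pos'],s['tcp_rot'],s['opening'],manip.tip_extent)
for n in ['scene','side','wrist']:
    c=viewer.read_camera(n); cv2.imwrite(f'pics/{n}0.png',c['img'][:,:,::-1]); print(n,c['fx'],c['cx'],c['cy'],c['rvec'],c['tvec'])
E
```

```text
pics
0.0 [ 6.49424711e-01 -6.80575690e-05  2.21643991e-01] [-7.07058163e-01  7.07154841e-01 -6.41999975e-04 -6.10697814e-04] 0.09172057039687757 0.008
scene 352.92210260164006 260.0310429999244 189.87593848813668 [ 2.23528324  0.55015784 -0.26416271] [-0.49796955 -0.13723757  1.12814114]
side 437.20197608046783 256.4728467879359 183.23629379379702 [ 0.21746973 -2.81171367  1.25964692] [0.52318572 0.06453064 1.24659469]
wrist 298.61870716767174 255.64876782652712 192.58199154922832 [-2.87886885e+00  2.11028687e-04  2.71210441e-03] [-0.64916554 -0.0308836   0.3925179 ]
```

View pics/scene0.png

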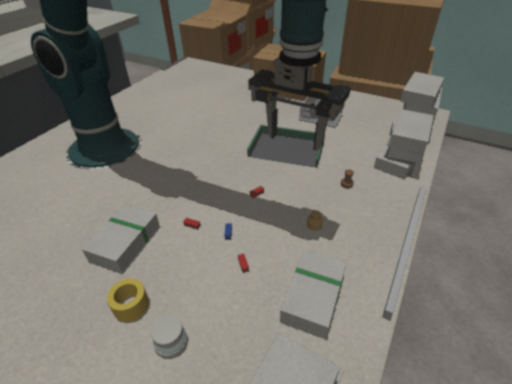

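View pics/side0.png

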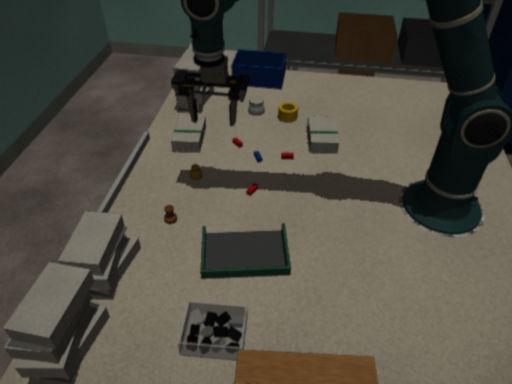

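View pics/wrist0.png

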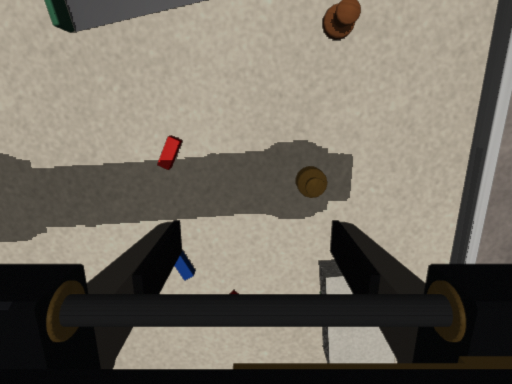

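The scene view shows reds at about (257,191), (192,223) and (243,262), blue at (228,231), and the pan at (287,145). The side view shows the same things from the other side. I'll measure them next.

```bash
cat > h.py <<'E'
from plant import status, viewer, job, manip
import cv2, numpy as np
def cast(c,uv,z):
    R=cv2.Rodrigues(np.array(c['rvec'],float))[0]; t=np.array(c['tvec'],float)
    K=np.array([[c['fx'],0,c['cx']],[0,c['fy'],c['cy']],[0,0,1]])
    uv=np.atleast_2d(uv).astype(float)
    d=(R.T@np.linalg.inv(K)@np.c_[uv,np.ones(len(uv))].T).T
    o=-R.T@t
    return (o+d*((z-o[2])/d[:,2])[:,None])[:,:2]
def mask(img,col):
    h=cv2.cvtColor(img,cv2.COLOR_RGB2HSV)
    H,S,V=h[...,0].astype(int),h[...,1],h[...,2]
    if col=='red': m=((H<5)|(H>172))&(S>150)&(V>60)
    if col=='blue': m=(H>105)&(H<130)&(S>120)&(V>40)
    if col=='green': m=(H>65)&(H<85)&(S>100)&(V>25)
    if col=='yellow': m=(H>20)&(H<32)&(S>150)&(V>60)
    if col=='brown': m=(H>=5)&(H<22)&(S>130)&(V>30)
    return m.astype(np.uint8)*255
def look(name,cols=('red','blue'),amin=12,save=None,z=0.008):
    c=viewer.read_camera(name); img=c['img']
    if save: cv2.imwrite('pics/'+save,cv2.resize(img[:,:,::-1],None,fx=1.5,fy=1.5))
    for col in cols:
        n,l,st,ce=cv2.connectedComponentsWithStats(mask(img,col))
        for i in range(1,n):
            if st[i,4]<amin: continue
            ys,xs=np.where(l==i); P=cast(c,np.c_[xs,ys],z)
            m=P.mean(0); w,v=np.linalg.eigh(np.cov((P-m).T)); 
            r=cv2.minAreaRect((P*1000).astype(np.float32))
            print(name,col,'px',ce[i].round(),'n',st[i,4],'xy',m.round(4),'yaw',round(float(np.arctan2(v[1,1],v[0,1])),2),'rect c',np.round(r[0]),'sz',np.round(r[1]))
    return c
E
python3 - <<'E'
from h import *
look('scene',('red','blue','green','yellow','brown'))
look('side',('red','blue','green','yellow','brown'))
look('wrist',('red','blue'))
E
```

```text
scene red px [261.  26.] n 186 xy [-0.121   1.3053] yaw 2.02 rect c [-121. 1312.] sz [ 66. 355.]
scene red px [234.  43.] n 188 xy [-0.122   1.0019] yaw 2.08 rect c [-125. 1012.] sz [ 54. 348.]
scene red px [258. 190.] n 35 xy [0.5394 0.032 ] yaw 1.1 rect c [539.  31.] sz [31. 13.]
scene red px [191. 222.] n 66 xy [ 0.4518 -0.1484] yaw -3.06 rect c [ 452. -149.] sz [37. 16.]
scene red px [243. 262.] n 71 xy [ 0.6229 -0.1927] yaw 2.33 rect c [ 623. -193.] sz [11. 37.]
scene blue px [228. 230.] n 50 xy [ 0.5447 -0.128 ] yaw 2.08 rect c [ 545. -128.] sz [10. 33.]
scene yellow px [131. 289.] n 18 xy [ 0.4547 -0.3594] yaw 2.59 rect c [ 455. -360.] sz [ 9. 18.]
scene yellow px [122. 313.] n 24 xy [ 0.4782 -0.4071] yaw -2.62 rect c [ 479. -409.] sz [19. 15.]
scene brown px [167.  21.] n 144 xy [-0.6919  1.1616] yaw 2.31 rect c [-700. 1171.] sz [ 25. 990.]
scene brown px [260.  27.] n 64 xy [-0.1198  1.2921] yaw 2.04 rect c [-124. 1317.] sz [ 84. 429.]
scene brown px [229.  40.] n 38 xy [-0.165   1.0267] yaw 2.05 rect c [-161. 1019.] sz [ 36. 341.]
scene brown px [238.  47.] n 37 xy [-0.0732
[... 1150 characters left out ...]
1.49 rect c [  167. -1141.] sz [548. 281.]
side brown px [356.  72.] n 98 xy [ 0.2245 -0.7582] yaw -3.14 rect c [ 224. -758.] sz [ 25. 140.]
side brown px [195. 173.] n 141 xy [ 0.7209 -0.021 ] yaw 1.88 rect c [721. -25.] sz [34. 67.]
side brown px [169. 209.] n 49 xy [0.7549 0.1421] yaw 2.06 rect c [755. 144.] sz [19. 28.]
side brown px [170. 218.] n 75 xy [0.7402 0.1761] yaw -2.74 rect c [741. 175.] sz [27. 30.]
side brown px [303. 368.] n 4210 xy [0.3534 0.5362] yaw -3.01 rect c [350. 531.] sz [284.  68.]
wrist red px [168. 152.] n 407 xy [0.5387 0.0231] yaw 1.11 rect c [539.  23.] sz [41. 16.]
wrist blue px [183. 268.] n 236 xy [ 0.5471 -0.1399] yaw 1.97 rect c [ 546. -139.] sz [16. 35.]
```

Run:
```python
import cv2
a=cv2.imread('pics/scene0.png');b=cv2.imread('pics/side0.png')
cv2.imwrite('pics/scene0z.png',cv2.resize(a[100:370,70:370],None,fx=2.2,fy=2.2,interpolation=cv2.INTER_CUBIC))
cv2.imwrite('pics/side0z.png',cv2.resize(b[80:370,150:360],None,fx=2,fy=2,interpolation=cv2.INTER_CUBIC))
```

```text
(no output)
```

View pics/scene0z.png

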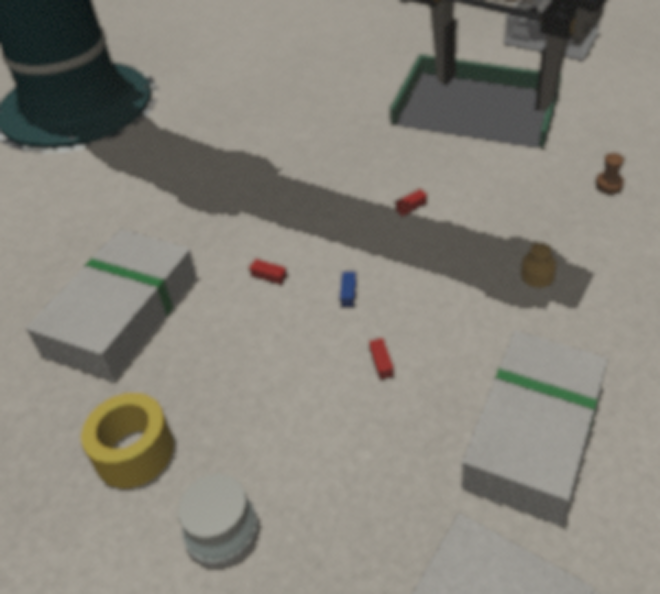

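View pics/side0z.png

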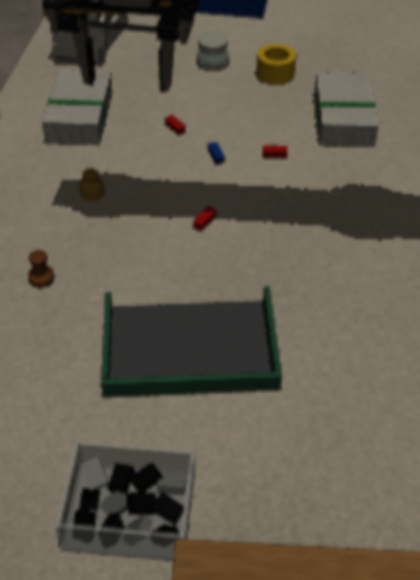

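Run:
```python
from h import *
c=viewer.read_camera('side'); img=c['img']
# grey floor: dark low-saturation within pan region
h=cv2.cvtColor(img,cv2.COLOR_RGB2HSV)
m=((h[...,2]<95)&(h[...,1]<60)).astype(np.uint8)*255
m[:225]=0;m[280:]=0;m[:,:195]=0;m[:,300:]=0
n,l,st,ce=cv2.connectedComponentsWithStats(m); i=1+st[1:,4].argmax(); print(st[i])
cn=max(cv2.findContours((l==i).astype(np.uint8),cv2.RETR_EXTERNAL,cv2.CHAIN_APPROX_NONE)[0],key=cv2.contourArea)
ap=cv2.approxPolyDP(cn,4,True)[:,0]; print(ap.tolist(), (cast(c,ap,0)*1000).round())
g=mask(img,'green'); g[:220]=0; g[:,:190]=0;g[:,300:]=0
cn=np.vstack(cv2.findContours(g,cv2.RETR_EXTERNAL,cv2.CHAIN_APPROX_NONE)[0])
ap=cv2.approxPolyDP(cv2.convexHull(cn),3,True)[:,0]; print(ap.tolist(), 'z30',(cast(c,ap,.03)*1000).round().tolist(),'z0',(cast(c,ap,0)*1000).round().tolist())
for nm,u,v in [('blockR corner near',309,151),('near2',338,152),('far',336,119)]: print(nm,cast(c,(u,v),0).round(3))
print('tape',cast(c,(289,111),.03),'jar',cast(c,(257,107),.03),'weight',cast(c,(195,173),.02),'stamp',cast(c,(169,216),.02))
for nm,u,v in [('blk top',172,131),('blk bot',172,151),('b2',199,131)]: print(nm,cast(c,(u,v),0.045),cast(c,(u,v),0))
```

```text
[ 202  225   84   44 2860]
[[282, 226], [207, 233], [202, 226], [205, 268], [284, 265]] [[437. 149.]
 [631. 205.]
 [650. 183.]
 [609. 318.]
 [418. 278.]]
[[288, 273], [202, 276], [204, 228], [283, 224]] z30 [[405.0, 323.0], [603.0, 363.0], [635.0, 215.0], [433.0, 169.0]] z0 [[406.0, 301.0], [611.0, 342.0], [643.0, 189.0], [435.0, 141.0]]
blockR corner near [[ 0.385 -0.196]]
near2 [[ 0.291 -0.206]]
far [[ 0.3   -0.401]]
tape [[ 0.46973297 -0.37891534]] jar [[ 0.58603901 -0.3864541 ]] weight [[ 0.71706375 -0.0060612 ]] stamp [[0.74092568 0.17894798]]
blk top [[ 0.83540049 -0.17188523]] [[ 0.85944678 -0.23313888]]
blk bot [[ 0.80416592 -0.06842646]] [[ 0.82651624 -0.12406248]]
b2 [[ 0.74833317 -0.18624302]] [[ 0.76765186 -0.24827627]]
```

```bash
python3 -m pendant '[[[-40,0,35,0,0,0],[-80,0,70,0,0,0],[-120,0,100,0,0,0],[-120,0,100,0,0,0],[-120,0,100,0,0,0]]]' 12 20
python3 - <<'E'
from h import *
c=look('wrist',save='w1.png')
c=look('scene',('red','blue'),save='s1.png')
E
```

```text
clock: 0.98
ee_pos: [0.5308, 0.0995, 0.223]
tcp_rot: [-0.707, 0.707, 0.0, 0.001]
contact_force: [0.1, -0.0, -0.3]
opening: 0.0443
wrist red px [263. 227.] n 331 xy [0.5405 0.0204] yaw 1.13 rect c [540.  20.] sz [40. 17.]
wrist red px [205. 338.] n 266 xy [ 0.4536 -0.1577] yaw -3.0 rect c [ 454. -158.] sz [41. 19.]
wrist red px [314. 358.] n 125 xy [ 0.6209 -0.1957] yaw 2.65 rect c [ 621. -198.] sz [16. 29.]
wrist blue px [269. 331.] n 141 xy [ 0.5513 -0.1464] yaw 2.24 rect c [ 551. -145.] sz [17. 26.]
scene red px [233.  40.] n 63 xy [-0.1477  1.0346] yaw 2.06 rect c [-144. 1036.] sz [ 59. 187.]
scene red px [256. 191.] n 50 xy [0.5376 0.0272] yaw 1.11 rect c [538.  28.] sz [34. 16.]
scene red px [191. 222.] n 64 xy [ 0.452  -0.1479] yaw -3.05 rect c [ 452. -148.] sz [37. 15.]
scene red px [243. 262.] n 74 xy [ 0.623  -0.1929] yaw 2.33 rect c [ 623. -193.] sz [12. 37.]
scene blue px [228. 230.] n 50 xy [ 0.5447 -0.128 ] yaw 2.08 rect c [ 545. -128.] sz [10. 33.]
```

View pics/w1.png

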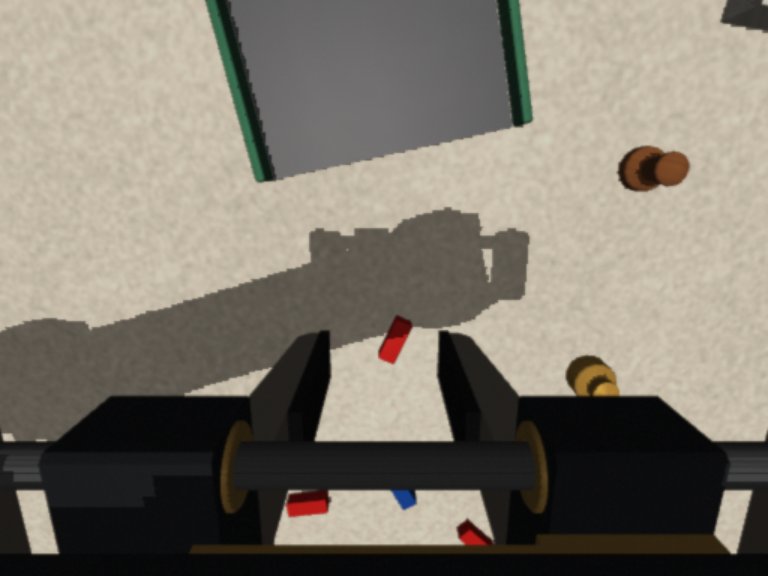

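The wrist view shows the pan's front edge running from about (273,180) to (516,127) in the 1.5x picture. All reds are visible, and the path to the pan is clear.

Run:
```python
from h import *
c=viewer.read_camera('wrist')
P=cast(c,np.array([[273,180],[516,127]])/1.5,0); d=P[1]-P[0]; L=np.linalg.norm(d); yaw=np.arctan2(d[1],d[0])
mid=P.mean(0); inn=np.array([-np.sin(yaw),np.cos(yaw)])
print(P.round(4),'L',L,'yaw',yaw,'mid',mid,'centre',mid+.07*inn)
for q in [(-.06,-.02),(0,-.01),(0.06,-.02),(-.1,.07),(.1,.07)]:
    e=np.array([np.cos(yaw),np.sin(yaw)]); print(q,(mid+.07*inn+q[0]*e+q[1]*inn).round(3))
print(status.state()['opening'])
```

```text
[[0.4387 0.1615]
 [0.6395 0.203 ]] L 0.20506226237450761 yaw 0.20379552284242922 mid [0.53909275 0.18227662] centre [0.5249256 0.250828 ]
(-0.06, -0.02) [0.47  0.219]
(0, -0.01) [0.527 0.241]
(0.06, -0.02) [0.588 0.243]
(-0.1, 0.07) [0.413 0.299]
(0.1, 0.07) [0.609 0.34 ]
0.031860783212916584
```

```bash
python3 -m pendant '[[[3,20,-50,0,0,0],[6,50,-100,0,0,0],[9,90,-127,0,0,0],[9,140,-127,0,0,0],[9,180,-127,0,0,0],[9,200,-127,0,0,0],[9,209,-127,0,0,0],[9,209,-127,0,0,0]]]' 12 20
python3 - <<'E'
from h import *
c=look('wrist',save='w2.png')
E
```

```text
clock: 2.12
ee_pos: [0.5391, -0.0276, 0.0132]
tcp_rot: [-0.707, 0.707, -0.001, 0.0]
contact_force: [-0.5, -0.5, 0.7]
opening: 0.0118
wrist red px [259. 151.] n 2119 xy [0.541  0.0227] yaw 1.14 rect c [541.  22.] sz [42. 16.]
wrist blue px [256. 355.] n 271 xy [ 0.5392 -0.1172] yaw 0.85 rect c [ 540. -116.] sz [14. 15.]
```

View pics/w2.png

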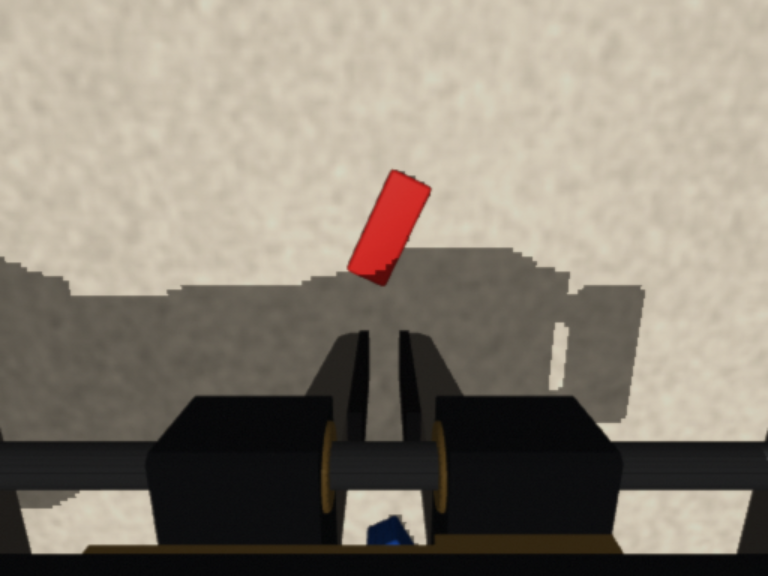

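```bash
python3 -m pendant '[[[2,0,0,0,0,0],[2,0,4,0,0,0],[2,0,10,0,0,0],[2,0,18,0,0,0],[2,0,28,0,0,0],[2,0,40,0,0,0],[2,0,52,0,0,0],[1,0,64,0,0,0],[0,0,76,0,0,0],[0,0,88,0,0,0],[-1,0,96,0,0,0],[-1,0,100,0,0,0]]]' 4 20
python3 - <<'E'
from h import *
c=look('wrist',save='w3.png')
E
```

```text
clock: 3.68
ee_pos: [0.5379, 0.0735, 0.0136]
tcp_rot: [-0.707, 0.707, 0.0, -0.0]
contact_force: [-0.1, 0.2, 0.4]
opening: 0.0042
wrist red px [263. 189.] n 2008 xy [0.542 0.102] yaw 0.97 rect c [541. 102.] sz [42. 18.]
```

View pics/w3.png

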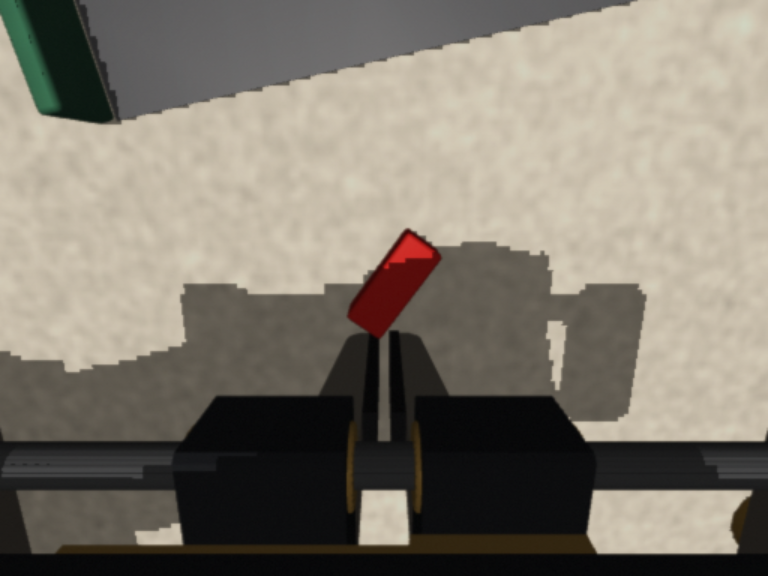

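```bash
python3 -m pendant '[[[0,0,5,0,0,0],[0,0,14,0,0,0],[0,0,26,0,0,0],[-1,0,40,0,0,0],[-1,0,54,0,0,0],[-2,0,68,0,0,0],[-2,0,82,0,0,0],[-3,0,96,0,0,0],[-3,0,110,0,0,0],[-4,0,122,0,0,0],[-4,0,130,0,0,0],[-4,0,134,0,0,0]]]'
python3 - <<'E'
from h import *
c=look('wrist',save='w4.png')
E
```

```text
clock: 5.22
ee_pos: [0.534, 0.2074, 0.0136]
tcp_rot: [-0.707, 0.707, 0.0, -0.0]
contact_force: [0.5, -0.2, 0.4]
opening: 0.0042
wrist red px [299. 239.] n 990 xy [0.5608 0.204 ] yaw 1.94 rect c [562. 203.] sz [15. 34.]
```

View pics/w4.png

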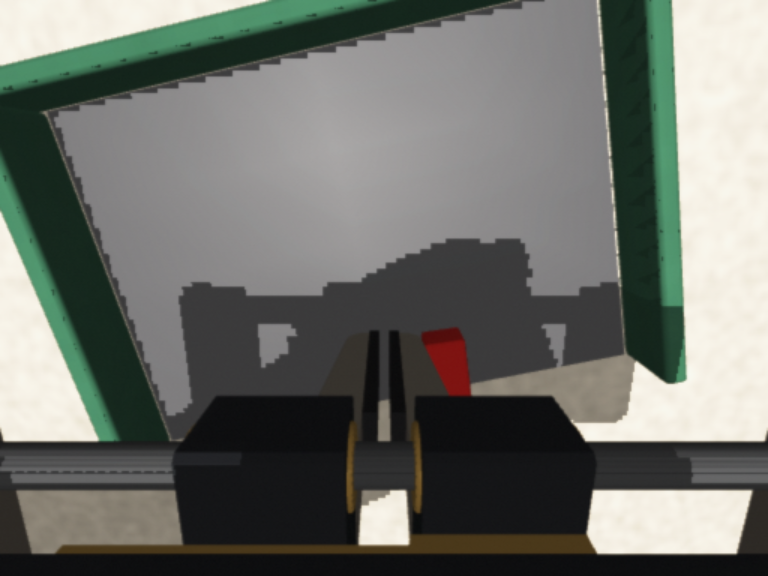

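The piece slid off the right side of the fingers and now lies at about x 0.561, y 0.203. I'll move the fingers away, rise and come round behind it.

```bash
python3 -m pendant '[[[-6,0,0,0,0,0],[-10,-10,0,0,0,0],[-10,-50,-20,0,0,0],[0,-90,-60,0,0,0],[10,-110,-100,0,0,0],[10,-110,-100,0,0,0]]]' 13 20
python3 - <<'E'
from h import *
c=look('wrist',save='w5.png')
look('side',('red','blue'))
E
```

```text
clock: 6.02
ee_pos: [0.546, 0.1028, 0.1263]
tcp_rot: [-0.707, 0.707, -0.001, 0.004]
contact_force: [0.2, 1.4, 0.3]
opening: 0.0131
wrist red px [270.  86.] n 874 xy [0.5606 0.1969] yaw 1.72 rect c [561. 196.] sz [16. 41.]
side red px [287. 154.] n 44 xy [ 0.4537 -0.1559] yaw -2.95 rect c [ 454. -156.] sz [33. 16.]
side red px [234. 231.] n 67 xy [0.56   0.1936] yaw 1.75 rect c [560. 192.] sz [16. 39.]
side blue px [282.  63.] n 54 xy [ 0.5367 -0.7931] yaw 1.51 rect c [ 542. -809.] sz [ 26. 156.]
```

View pics/w5.png

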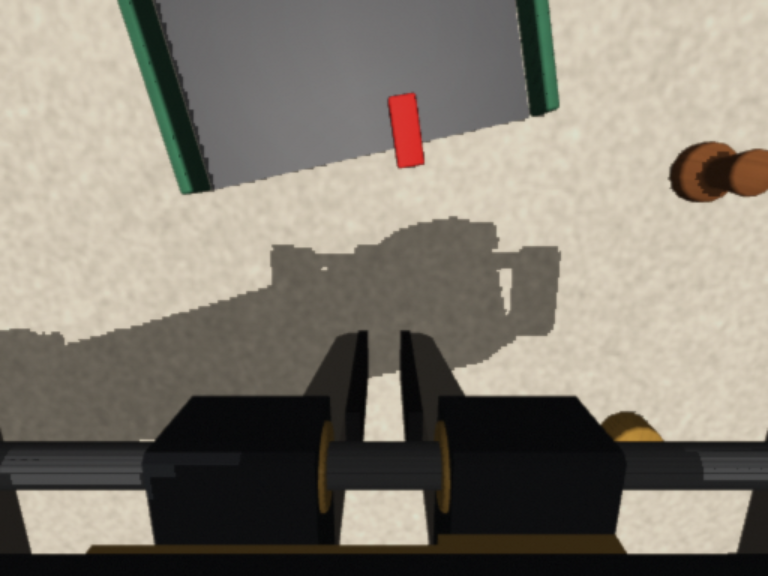

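```bash
python3 -m pendant '[[[10,30,25,0,-0.08,0],[22,70,50,0,-0.16,0],[22,100,50,0,-0.16,0],[22,113,50,0,-0.16,0],[22,113,50,0,-0.16,0],[21,113,56,0,-0.16,0],[20,113,64,0,-0.16,0],[19,113,74,0,-0.16,0],[17,113,85,0,-0.16,0],[15,113,96,0,-0.16,0],[13,113,105,0,-0.16,0],[12,113,110,0,-0.16,0]]]' 13 20
python3 - <<'E'
from h import *
c=look('wrist',save='w6.png')
E
```

```text
clock: 7.62
ee_pos: [0.5557, 0.2179, 0.0106]
tcp_rot: [0.705, -0.705, -0.057, 0.057]
contact_force: [0.2, -0.3, -0.1]
opening: 0.0127
wrist red px [256. 191.] n 2102 xy [0.5514 0.2453] yaw 1.73 rect c [552. 245.] sz [17. 43.]
```

View pics/w6.png

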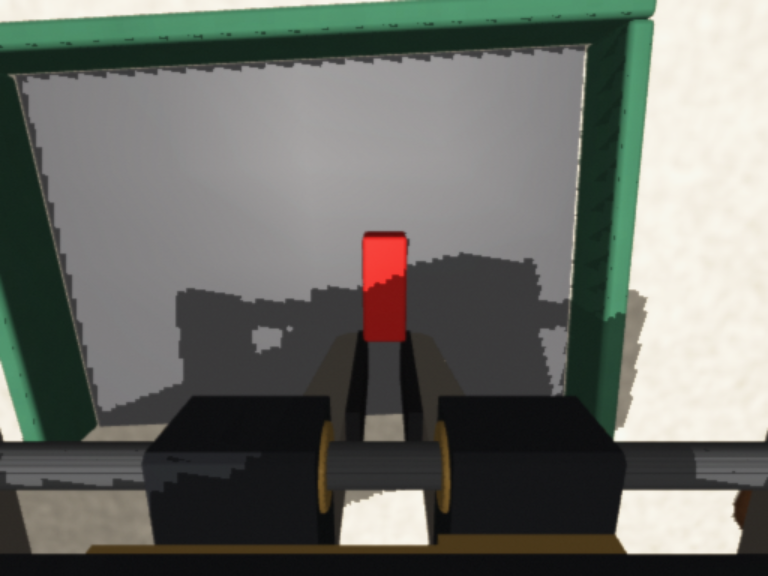

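Pushing end-on with both tips works well: A is about 6 cm inside the pan. I'll nudge it a little deeper, then go behind the left piece.

```bash
python3 -m pendant '[[[0,-2,6,0,0,0],[0,-2,14,0,0,0],[0,-2,18,0,0,0],[0,-2,5,0,0,0],[-3,-40,-20,0,0,0],[-30,-80,-70,0,0.1,0],[-55,-80,-125,0,0.22,0],[-80,-80,-180,0,0.22,0],[-110,-80,-240,0,0.22,0],[-135,-80,-300,0,0.22,0],[-160,-80,-350,0,0.22,0],[-169,-80,-381,0,0.22,0]]]' 18 20
python3 - <<'E'
from h import *
c=look('wrist',save='w7.png')
look('side',('red','blue'));look('scene',('red','blue'),save='s7.png')
E
```

```text
clock: 9.18
ee_pos: [0.4474, -0.1905, 0.0907]
tcp_rot: [-0.706, 0.707, -0.023, 0.023]
contact_force: [1.6, 1.0, 0.1]
opening: 0.0181
wrist red px [262. 154.] n 1012 xy [ 0.455 -0.152] yaw -3.02 rect c [ 455. -152.] sz [41. 17.]
wrist red px [468. 193.] n 1007 xy [ 0.6291 -0.1973] yaw 2.38 rect c [ 628. -197.] sz [18. 49.]
wrist blue px [377. 122.] n 1188 xy [ 0.5489 -0.1326] yaw 2.09 rect c [ 549. -133.] sz [19. 42.]
side red px [237. 141.] n 36 xy [ 0.6245 -0.2015] yaw 2.34 rect c [ 624. -202.] sz [16. 41.]
side red px [284. 154.] n 26 xy [ 0.4622 -0.1545] yaw 2.93 rect c [ 462. -155.] sz [23. 16.]
side red px [235. 250.] n 87 xy [0.5445 0.2572] yaw 2.04 rect c [544. 257.] sz [17. 43.]
side blue px [243.  51.] n 26 xy [ 0.7205 -0.8739] yaw -2.46 rect c [ 729. -868.] sz [89. 45.]
side blue px [262.  51.] n 14 xy [ 0.6408 -0.8876] yaw -2.97 rect c [ 640. -884.] sz [49. 10.]
side blue px [281.  66.] n 31 xy [ 0.5409 -0.7608] yaw 1.39 rect c [ 537. -772.] sz [86. 26.]
side blue px [242.  65.] n 19 xy [ 0.7051 -0.7432] yaw -2.97 rect c [ 706. -741.] sz [38. 18.]
side blue px [254.  66.] n 24 xy [ 0.651  -0.7422] yaw -3.03 rect c [ 650. -741.] sz [38. 18.]
side blue px [267.  67.] n 27 xy [ 0.5961 -0.7425] yaw -3.05 rect c [ 594. -741.] sz [47. 18.]
side blue px [258. 155.] n 36 xy [ 0.5464 -0.1369] yaw 2.0 rect c [ 547. -137.] sz [14. 42.]
scene red px [261.  26.] n 181 xy [-0.1215  1.3032] yaw 2.02 rect c [-117. 1305.] sz [ 66. 370.]
scene red px [234.  43.] n 192 xy [-0.1206  1.0017] yaw 2.1 rect c [-126. 1012.] sz [ 60. 347.]
scene red px [294. 146.] n 27 xy [0.5411 0.2677] yaw 1.99 rect c [541. 266.] sz [ 9. 39.]
scene red px [191. 223.] n 70 xy [ 0.4538 -0.1503] yaw -3.05 rect c [ 453. -151.] sz [37. 17.]
scene red px [243. 262.] n 71 xy [ 0.6229 -0.1927] yaw 2.33 rect c [ 623. -193.] sz [11. 37.]
scene blue px [228. 230.] n 50 xy [ 0.5447 -0.128 ] yaw 2.08 rect c [ 545. -128.] sz [10. 33.]
```

View pics/w7.png

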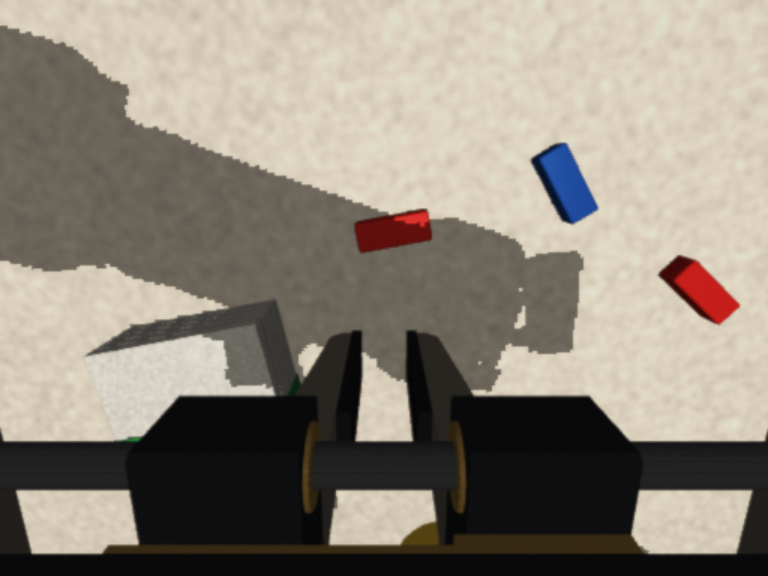

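View pics/s7.png

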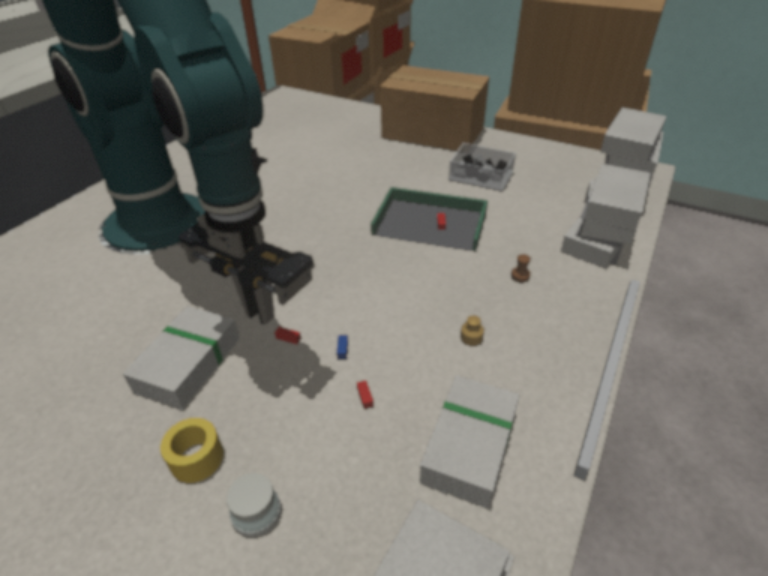

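A is at about (0.543, 0.262), well inside the pan. The wrist view shows B (394,231) just ahead of the fingertips and lying nearly square to them. Descending and pushing.

```bash
python3 -m pendant '[[[4,40,0,0,0,0],[8,70,0,0,0,0],[8,78,0,0,0,0],[8,78,4,0,0,0],[8,78,10,0,0,0],[8,78,18,0,0,0],[8,78,28,0,0,0],[8,78,40,0,0,0],[8,78,52,0,0,0],[8,78,64,0,0,0],[8,78,72,0,0,0],[8,78,76,0,0,0]]]' 18 20
python3 - <<'E'
from h import *
c=look('wrist',save='w8.png')
E
```

```text
clock: 10.82
ee_pos: [0.4624, -0.1101, 0.0125]
tcp_rot: [0.707, -0.707, 0.021, -0.021]
contact_force: [0.4, 0.1, 0.1]
opening: 0.0179
wrist red px [247. 210.] n 2228 xy [ 0.4587 -0.0938] yaw 3.09 rect c [459. -94.] sz [20. 42.]
wrist red px [492. 335.] n 276 xy [ 0.6162 -0.1919] yaw 2.17 rect c [ 614. -194.] sz [17. 15.]
wrist blue px [395. 256.] n 1397 xy [ 0.548  -0.1292] yaw 2.24 rect c [ 549. -134.] sz [17. 50.]
```

View pics/w8.png

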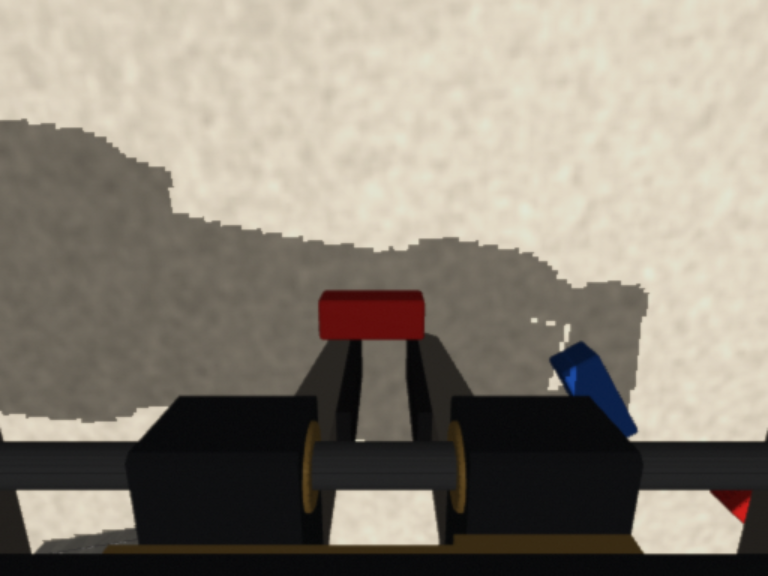

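```bash
python3 -m pendant '[[[0,0,4,0,0,0],[0,0,12,0,0,0],[0,0,24,0,0,0],[0,0,38,0,0,0],[0,0,53,0,0,0],[0,0,68,0,0,0],[0,0,83,0,0,0],[0,0,98,0,0,0],[0,0,113,0,0,0],[0,0,127,0,0,0],[0,0,136,0,0,0],[0,0,140,0,0,0]]]'
python3 - <<'E'
from h import *
c=look('wrist',save='w9.png')
E
```

```text
clock: 12.38
ee_pos: [0.4709, 0.0296, 0.0126]
tcp_rot: [-0.707, 0.707, -0.021, 0.021]
contact_force: [-0.4, -0.4, 0.5]
opening: 0.0181
wrist red px [227. 194.] n 15 xy [0.4558 0.0563] yaw 3.08 rect c [456.  56.] sz [0. 8.]
wrist red px [258. 194.] n 15 xy [0.4739 0.0552] yaw 3.08 rect c [474.  55.] sz [0. 8.]
wrist red px [273. 194.] n 13 xy [0.4827 0.0546] yaw 3.08 rect c [483.  55.] sz [0. 7.]
wrist red px [248. 212.] n 1848 xy [0.4672 0.0442] yaw 3.09 rect c [467.  44.] sz [16. 42.]
```

View pics/w9.png

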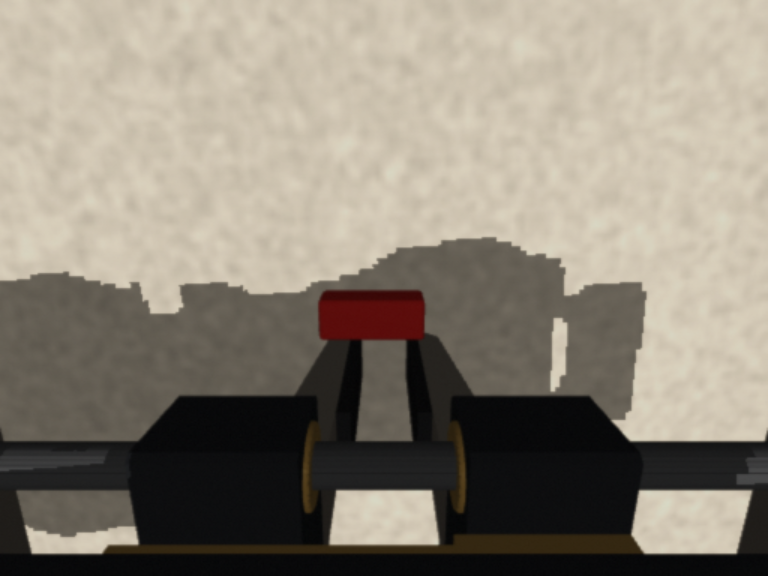

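```bash
python3 -m pendant '[[[0,0,5,0,0,0],[0,0,15,0,0,0],[0,0,30,0,0,0],[0,0,47,0,0,0],[0,0,65,0,0,0],[0,0,83,0,0,0],[0,0,101,0,0,0],[0,0,119,0,0,0],[0,0,137,0,0,0],[0,0,155,0,0,0],[0,0,169,0,0,0],[0,0,176,0,0,0]]]'
python3 - <<'E'
from h import *
c=look('wrist',save='w10.png')
E
```

```text
clock: 13.92
ee_pos: [0.4814, 0.2058, 0.0126]
tcp_rot: [0.707, -0.707, 0.021, -0.021]
contact_force: [0.2, -0.4, 0.6]
opening: 0.018
wrist red px [366. 137.] n 2662 xy [0.5463 0.2606] yaw 2.06 rect c [546. 260.] sz [19. 43.]
wrist red px [247. 210.] n 2285 xy [0.4775 0.2219] yaw 3.08 rect c [477. 222.] sz [20. 42.]
```

View pics/w10.png

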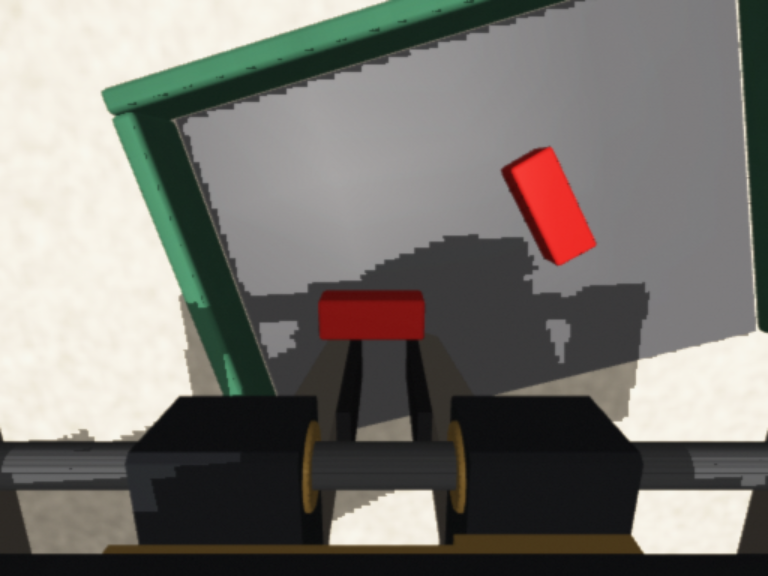

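B is about 5 cm inside. Now backing out and flying to behind the last piece.

```bash
python3 -m pendant '[[[0,0,-15,0,0,0],[0,-40,-30,0,0,0],[20,-80,-70,0,0,0],[45,-80,-120,0,0,0],[70,-80,-175,0,-0.06,0],[95,-80,-230,0,-0.125,0],[120,-80,-285,0,-0.125,0],[145,-80,-340,0,-0.125,0],[165,-80,-395,0,-0.125,0],[171,-80,-430,0,-0.125,0],[171,-80,-440,0,-0.125,0],[171,-80,-440,0,-0.125,0]]]' 14 20
python3 - <<'E'
from h import *
c=look('wrist',save='w11.png')
E
```

```text
clock: 15.48
ee_pos: [0.6244, -0.2451, 0.0923]
tcp_rot: [0.707, -0.706, -0.022, 0.023]
contact_force: [0.0, 1.3, -0.1]
opening: 0.0138
wrist red px [261. 142.] n 976 xy [ 0.6253 -0.1967] yaw 2.36 rect c [ 625. -197.] sz [16. 41.]
wrist blue px [162.  48.] n 1346 xy [ 0.5453 -0.1307] yaw 2.08 rect c [ 546. -131.] sz [18. 42.]
```

View pics/w11.png

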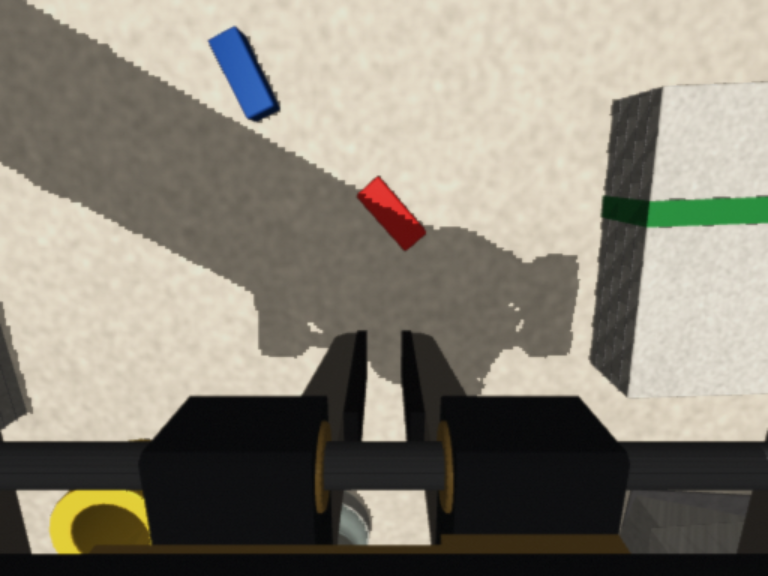

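```bash
python3 -m pendant '[[[1,40,0,0,0,0],[2,70,0,0,0,0],[2,79,0,0,0,0],[2,79,6,0,0,0],[2,79,12,0,0,0],[2,79,18,0,0,0],[2,79,26,0,0,0],[2,79,34,0,0,0],[2,79,42,0,0,0],[2,79,50,0,0,0],[2,79,56,0,0,0],[2,79,58,0,0,0]]]' 14 20
python3 - <<'E'
from h import *
c=look('wrist',save='w12.png')
E
```

```text
clock: 17.02
ee_pos: [0.6239, -0.1861, 0.0135]
tcp_rot: [0.707, -0.707, -0.023, 0.023]
contact_force: [-0.2, -0.5, -0.3]
opening: 0.0137
wrist red px [240. 201.] n 2200 xy [ 0.6134 -0.1654] yaw 2.92 rect c [ 614. -165.] sz [20. 42.]
wrist blue px [121. 136.] n 2811 xy [ 0.5452 -0.1321] yaw 2.08 rect c [ 545. -132.] sz [21. 41.]
```

View pics/w12.png

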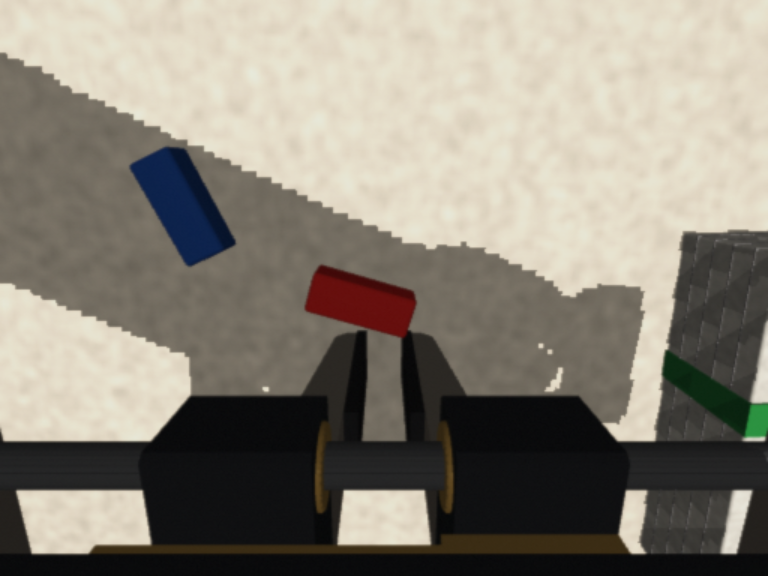

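The piece is turning flat but sits about 10 mm left of the tool centre. I'll back off slightly, shift left and continue.

```bash
python3 -m pendant '[[[0,0,-6,0,0,0],[-10,0,-6,0,0,0],[-10,0,-3,0,0,0],[-10,0,3,0,0,0],[-10,0,9,0,0,0],[-10,0,17,0,0,0],[-10,0,27,0,0,0],[-10,0,38,0,0,0],[-10,0,50,0,0,0],[-10,0,62,0,0,0],[-10,0,70,0,0,0],[-10,0,74,0,0,0]]]' 18 20
python3 - <<'E'
from h import *
c=look('wrist',save='w13.png')
E
```

```text
clock: 18.58
ee_pos: [0.6091, -0.1127, 0.0136]
tcp_rot: [0.707, -0.707, -0.023, 0.023]
contact_force: [0.1, 0.3, 0.4]
opening: 0.0181
wrist red px [253. 210.] n 2199 xy [ 0.6067 -0.0971] yaw -3.07 rect c [607. -97.] sz [42. 19.]
wrist blue px [144. 247.] n 1090 xy [ 0.541  -0.1259] yaw 2.08 rect c [ 541. -127.] sz [23. 26.]
```

View pics/w13.png

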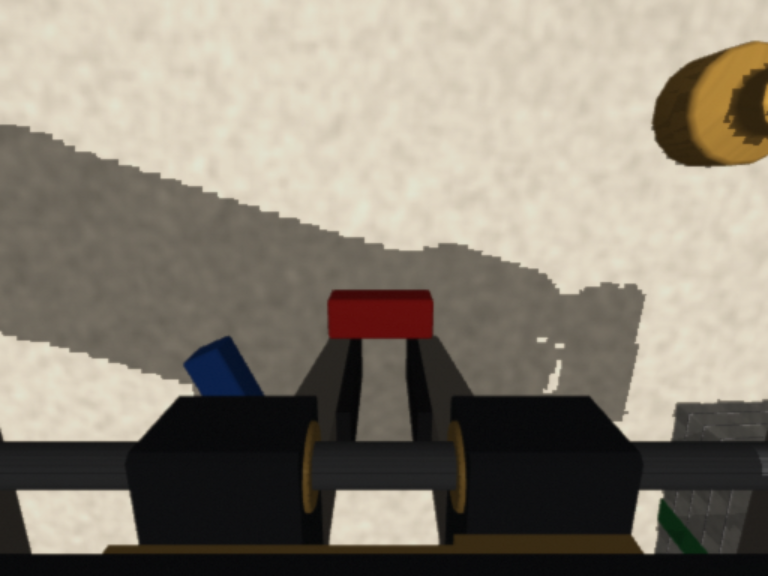

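```bash
python3 -m pendant '[[[0,0,5,0,0,0],[0,0,14,0,0,0],[1,0,28,0,0,0],[1,0,44,0,0,0],[2,0,60,0,0,0],[2,0,76,0,0,0],[3,0,92,0,0,0],[3,0,108,0,0,0],[4,0,124,0,0,0],[4,0,140,0,0,0],[4,0,152,0,0,0],[4,0,158,0,0,0]]]'
python3 - <<'E'
from h import *
c=look('wrist',save='w14.png')
E
```

```text
clock: 20.12
ee_pos: [0.6028, 0.0454, 0.0136]
tcp_rot: [0.707, -0.707, -0.023, 0.023]
contact_force: [-0.4, -0.6, 0.1]
opening: 0.0178
wrist red px [254. 212.] n 1879 xy [0.6006 0.0597] yaw -3.07 rect c [601.  60.] sz [42. 17.]
```

View pics/w14.png

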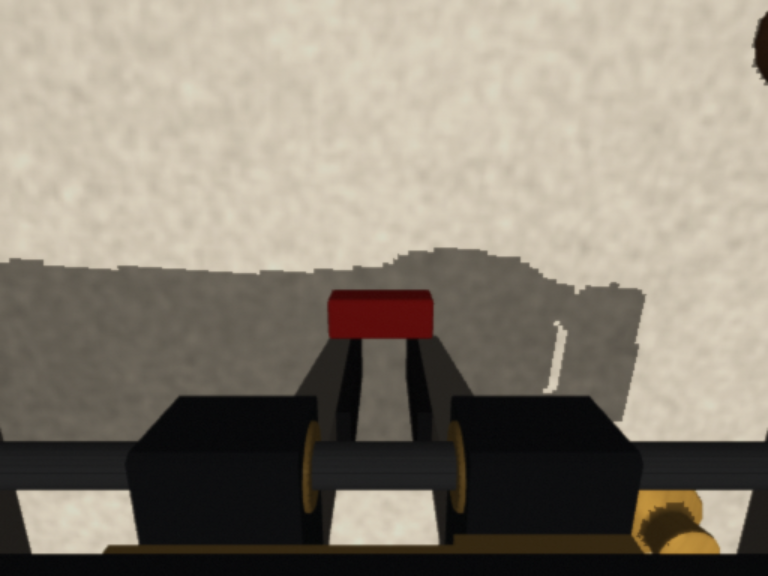

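```bash
python3 -m pendant '[[[0,0,5,0,0,0],[0,0,15,0,0,0],[0,0,31,0,0,0],[1,0,49,0,0,0],[1,0,67,0,0,0],[1,0,85,0,0,0],[2,0,103,0,0,0],[2,0,121,0,0,0],[2,0,139,0,0,0],[2,0,157,0,0,0],[2,0,172,0,0,0],[2,0,180,0,0,0]]]'
python3 - <<'E'
from h import *
c=look('wrist',save='w15.png')
E
```

```text
clock: 21.68
ee_pos: [0.593, 0.2254, 0.0136]
tcp_rot: [0.707, -0.707, -0.023, 0.023]
contact_force: [-0.3, -0.5, 0.7]
opening: 0.0179
wrist red px [175. 173.] n 2456 xy [0.5437 0.2602] yaw 2.03 rect c [544. 260.] sz [20. 42.]
wrist red px [253. 209.] n 2273 xy [0.5905 0.2413] yaw -3.08 rect c [590. 241.] sz [42. 20.]
wrist red px [ 62. 227.] n 2604 xy [0.4752 0.2224] yaw -3.12 rect c [475. 222.] sz [23. 49.]
```

View pics/w15.png

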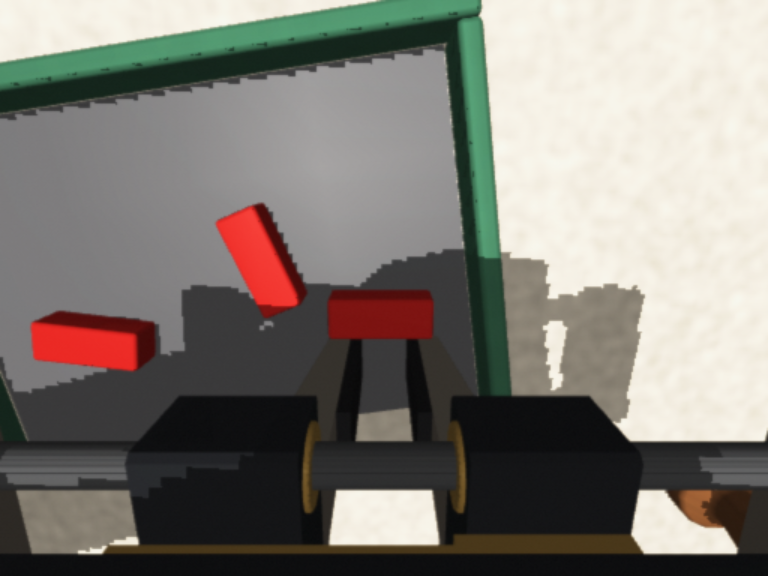

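All three are inside. Backing out and rising clear, then a final check.

```bash
python3 -m pendant '[[[0,0,-8,0,0,0],[0,0,-20,0,0,0],[0,-30,-40,0,0,0],[-10,-80,-70,0,0,0],[-30,-130,-95,0,0,0],[-50,-180,-115,0,0,0],[-55,-200,-120,0,0,0],[-55,-200,-120,0,0,0],[-55,-200,-120,0,0,0],[-55,-200,-120,0,0,0]]]'
python3 - <<'E'
from h import *
c=look('wrist',('red',),save='w16.png')
look('side',('red','blue','yellow','brown'),save='e16.png');look('scene',('red','blue'),save='s16.png')
for P in [(.5437,.2602),(.5905,.2413),(.4765,.222)]:
    a=.204; d=np.array(P)-(.525,.251); print('pan frame',d@[np.cos(a),np.sin(a)],d@[-np.sin(a),np.cos(a)])
E
```

```text
clock: 22.98
ee_pos: [0.5454, 0.1013, 0.2116]
tcp_rot: [-0.706, 0.707, 0.022, -0.024]
contact_force: [-0.1, 0.3, 0.1]
opening: 0.0181
wrist red px [265.  29.] n 614 xy [0.5446 0.2627] yaw 2.03 rect c [545. 262.] sz [17. 41.]
wrist red px [305.  50.] n 580 xy [0.5913 0.2448] yaw -3.07 rect c [591. 245.] sz [41. 16.]
wrist red px [203.  61.] n 572 xy [0.4766 0.2248] yaw 3.08 rect c [477. 225.] sz [17. 42.]
side red px [264. 242.] n 91 xy [0.4774 0.2199] yaw 3.09 rect c [477. 220.] sz [19. 40.]
side red px [219. 243.] n 94 xy [0.5902 0.2396] yaw -3.09 rect c [590. 239.] sz [41. 20.]
side red px [235. 250.] n 88 xy [0.5443 0.2574] yaw 2.05 rect c [544. 257.] sz [17. 43.]
side blue px [276.  52.] n 15 xy [ 0.5766 -0.8864] yaw -3.01 rect c [ 577. -885.] sz [40. 10.]
side blue px [277.  64.] n 89 xy [ 0.5582 -0.7738] yaw 1.14 rect c [ 545. -793.] sz [173.  82.]
side blue px [257. 155.] n 38 xy [ 0.5469 -0.1365] yaw 2.05 rect c [ 547. -136.] sz [14. 40.]
side yellow px [291. 112.] n 191 xy [ 0.4643 -0.4114] yaw 1.64 rect c [ 463. -412.] sz [ 42. 129.]
side brown px [365.  38.] n 2627 xy [ 0.
[... 551 characters left out ...]
303. 368.] n 4209 xy [0.3534 0.5362] yaw -3.01 rect c [350. 531.] sz [284.  68.]
scene red px [234.  43.] n 126 xy [-0.1167  0.9919] yaw 2.08 rect c [-122. 1004.] sz [ 58. 330.]
scene red px [294. 146.] n 31 xy [0.5415 0.2665] yaw 2.02 rect c [542. 264.] sz [ 9. 44.]
scene red px [269. 147.] n 44 xy [0.4753 0.2281] yaw 2.92 rect c [475. 228.] sz [21. 36.]
scene red px [305. 153.] n 50 xy [0.5879 0.2488] yaw -3.08 rect c [588. 249.] sz [35. 24.]
scene blue px [228. 230.] n 49 xy [ 0.5445 -0.1279] yaw 2.06 rect c [ 545. -128.] sz [10. 33.]
pan frame 0.020176047536709756 0.005220833821950826
pan frame 0.062176692494725815 -0.02276837522565689
pan frame -0.05336935893427507 -0.018573139932292475
```

View pics/w16.png

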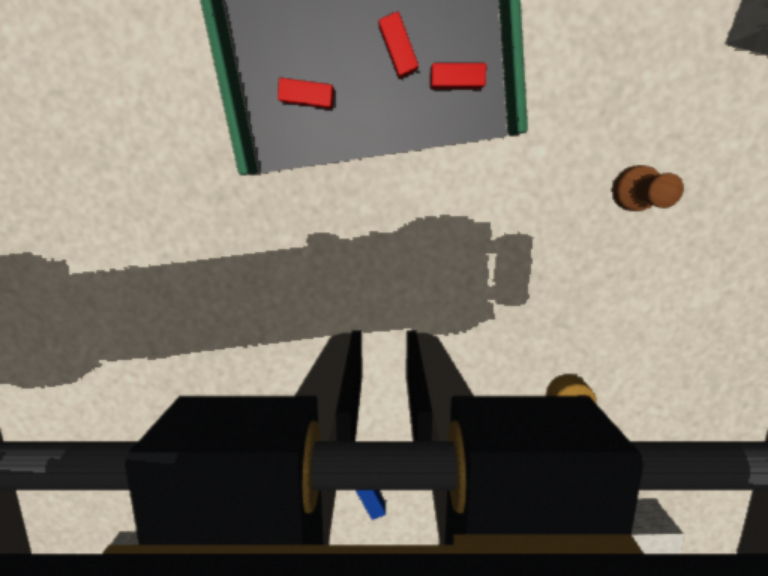

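View pics/e16.png

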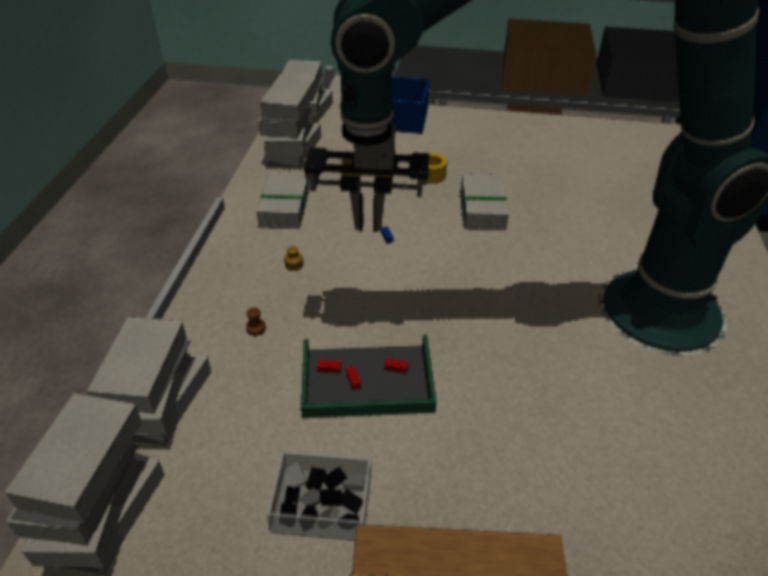

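All three reds are well inside the pan, with pan-frame y between about -0.023 and +0.005 against the -0.05 limit. Blue has not moved by more than about 1 mm, the weight and stamp look unmoved, and the hand is clear at 0.21 m.

Run:
```python
from plant import job
job.sign_off()
```

```text
the job is handed in; nothing more can be done
```

I swept all three red pieces into the pan by pushing only and handed the job in at about 23 s with the hand raised clear (TCP at 0.21 m).

- **Last checks:** By the last wrist and side pictures, the piece centres are about 47, 51 and 75 mm inside the front edge, all between the side walls. The blue piece moved less than about 1 mm in both fixed views.
- **Less certain:** I checked the weight and stamp from the side view, where they agree with the start within measurement noise. The tape was partly hidden by the arm at the end. I compared the block, jar and tub by eye or not at all, but the arm never came near them at low height.
- **What went wrong:** The first push let one piece slip off the side of the closed fingertips just inside the front edge. I came back behind it with the tips about 13 mm apart and pushed it in end-on. On the last push I paused once to re-centre the fingers behind the piece.
- **Disagreement:** The cameras differ by up to about 10 mm in y for the pieces, because each sees them from a different side. The margin to the 20 mm line stays above 2 cm in every view.

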